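Slide the laundry tray over to the drainer stand

TASK

Slide the loaded tray by its grab bar from the short rack across the gap onto the drainer stand, without lifting it, without letting its leading end dip into the gap and without upsetting the bleach bottle and jar on it. Bring it down the lane between the guard wires and, with it resting on the stand, press it snug against the end rail's rubber bumpers with a steady push of about 10 N, never ramming it, then let go. Leave the scrub brush and the mug beside it where they are.

Things in the scene. Friction and masses are not known exactly. Their poses are not given: they have to be found in the camera images.
- tray: plastic tray, 160 mm wide (its x), 240 mm long (its y), walls 30 mm high, 4 mm thick, 0.25 kg, loose on the near rack. Origin: centre of its underside; +y is the leading end, towards the stand; z up. Leading bottom edge rounded, 8 mm radius. Loaded (0.8 to 0.94 kg) it balances about 43 mm ahead of its middle, so it tips into the gap unless its rear is held down (2 to 6 N at the bar)
- tray_grip (a point): middle of the tray's only grab bar, at its trailing end: straight flat-sided bar along the tray's x, 12 mm thick (tray y), 14 mm high, 110 mm long, on uprights 50 mm either side of the middle; 60 mm above the tray's underside, 111 mm behind its origin, clear above the 30 mm end wall. Can be pinched from above, fingers closing along the tray's y
- tray_lead (a point): middle of the tray's leading face, at the level of its underside (120 mm ahead of the tray's origin)
- rack_near: short stainless rack shelf on four legs, fixed; the tray starts on it. Flat deck 120 mm above the counter, 300 mm long (its y, -150 to 150 mm), 300 mm deep (its x, -130 to 170 mm), open in front and at both ends, guard wire along the back. Origin: on the counter under the deck; +y points across the gap
- near_edge (a point): on the near rack's deck, middle of its edge at the gap (x and y as the rack's)
- rack_far: stainless drainer stand, fixed, 110 to 130 mm across the gap, turned up to 0.03 rad from the near rack. Deck y -150 to 150 mm, x -110 to 165 mm, 120 mm above its origin, 1 to 3 mm lower than the near deck. Origin under the lane's middle; +y leads away from the near rack. Lane along y: two guard wires 18 mm above the deck, 170 mm apart inside (x = +-85 mm), bent outward over the first 25 mm
- far_edge (a point): on the stand's deck, middle of the lane, at the edge facing the gap (150 mm before the stand's origin)
- end_rail: rigid steel rail, 10 mm thick, 18 mm above the deck, clamped across the lane's far end, 122 to 138 mm ahead of the stand's origin (origin: on the deck under the middle of its near side; axes as the stand's). It carries two rubber-tipped bumper screws, 18 mm across, that project 6 to 20 mm towards the tray, both alike; how far is set by hand, differs each time and is not reported: find them by feel
- bleach: yellow bleach bottle with white twist cap, 66 mm across, 168 mm high, standing loose in the tray near its leading end; origin at the middle of its base
- jar: empty open glass jar, 64 mm across, 95 mm high, standing loose in the tray beside the bottle; origin at the middle of its base
- brush: bamboo scrub brush, 44 x 170 x 36 mm, lying bristles down on the near rack behind the tray; loose bystander, origin under its middle
- mug: small steel mug, 54 mm across, 60 mm high, standing on the stand behind the lane; loose bystander, origin under its middle

How it is judged:
By the outcome, as a careful person would: the job done as asked, in the order asked, and still so for the second after the job is handed in, with the robot touching nothing.
It also fails if it takes over 67 s, if anything falls off the work surface, if the arm or the gripper's body presses on something with over 40 N, if the wrist force passes 120 N, or if a joint passes its speed limit or range.

ROBOT

A 6-joint arm with a two-finger parallel gripper is mounted at the origin on the work surface. World frame = base frame: x ahead of the robot, y to its left, z up, the work surface at z = 0. Lengths are in m, angles in degrees, forces in N, time in s.
With the tool pointing down it reaches from about 0.375 to 0.9 m from the base axis. Payload 3.1 kg.
Tool frame: the origin (TCP) lies on the centre line of the jaws, within the pads' length; the fingertips stand 17 mm ahead of it and the grasp point (between the pads) lies 2 mm behind it; z points along the fingers, y is the line along which they close (so a half turn about z gives the same grasp; the last joint's range is limited). The gripper opens to 87 mm and grips with 3 to 60 N. Pads are 19 mm wide; open, the fingers measure 117 mm over their backs; the gripper's body (75 mm by 190 mm) begins 51 mm behind the grasp point.
Start: joints at [63.111, 30.224, 82.088, -0, 67.689, -10.227], TCP at [0.179, 0.599, 0.24] pointing down, gripper open.
Joint ranges: [-176.69, 176.69], [-43.24, 126.21], [12.49, 139.97], [-82, 262], [0, 151.66], [-163.58, 163.58]. Speed limits (degrees/s): [159.86, 159.86, 180, 180, 180, 180].

INTERFACE

Orientations are given as a 3x3 rotation matrix whose columns are the frame's x, y, z axes.
In Python, from rig import bot, imaging, finder gives the robot as it stands. The module is installed in compiled form; this text tells all that it offers.
- The arm moves only by the tool play_rows, never from a script. Its argument "motion" is a list that holds one entry, the list of rows, each a list of 6 numbers: the shift along the tool's x, y, z in a scale on which 1.0 is 0.8 m, then the turn, a rotation vector about the tool's x, y, z in fractions of the full range, 1 being 180 degrees. In form: [[[dx, dy, dz, wx, wy, wz], ...]]. A call has 1 to 8 rows; each row is the pose to reach, as a shift and turn from the pose commanded when the call began, along the tool's axes at that moment; what a row does not reach only later rows make up. A row lasts 1/12 s, in which the tool goes at most 41.7 mm and 7.16 degrees, less where a joint would pass 70% of its speed; a pose out of reach is approached as far as the arm can. A shift or turn number past 1, either way, is cut back to 1. A call with a gripper value outside its range is refused whole. "fingers" is the finger opening in m, from 0 to 0.087, set as the call begins (left out, the last holds). The fingers move at their own pace and stop on an object; the grip force is fixed at half the most. Time passes only in rows, so rows that repeat a pose let the fingers close. It gives the time, the measured TCP pose, the force, the opening and the grip force at its end, in the units of the state.
- bot.read_state(): the state, without advancing time (a new reading comes with each control period).
- imaging.capture(name): name is "scene" or "top"; returns a dict with "frame" (420x560x3 uint8, red, green, blue), "camera_matrix" (3x3 intrinsics, pixels), "R" (3x3) and "t" (3): a world point X has camera coordinates R X + t. Camera axes: x right, y down, z forward; pixel columns grow to the right and rows downward; lengths in m; the calibration is good to about 2 mm. A picture is of the moment at which its call begins. There is no depth.
- bot.hand_in(): hands the job in; it is judged then, once.
Trained networks look in the newest picture that a camera, given by its name, has taken for a name from the list of things; names that differ only in an ending like _2 or _b are one class to them, and where a whole thing is asked for, a point or a joint stands for the part that bears it (a point fixed in the world has none). Each returns a list of dicts, best first, with "confidence" (0 to 1); they miss things now and then, are a little off and sometimes report something else, mostly with a low value. They report only what shows in the picture. A call takes as long as a camera call.
- finder.recognise(camera, name): "at" ([x, y, z] in m, in world coordinates, good to about 4 mm: the middle of the surface that is visible of it).
- finder.outline_of(camera, name): "pixels" (420x560 bool, what is visible of it).
The state is a dict: "time_s": time; "joint_positions": joint angles; "qvel": joint speeds; "tau": joint torques, N m; "position": TCP position; "tcp_rot": TCP orientation; "force": force on the tool from outside, world axes, zero at the start; "moment": the same for the moment, N m; "opening": opening from 0.0 (shut) to 1.0 (fully open); "grasp_force": force on a finger pad.
Only numpy, scipy, OpenCV 4.12 (cv2) and the standard library are available. Lean on these libraries where they do the work, as an engineer would, in place of code of your own. Each camera call takes 0.05 s, during which the arm holds its last target. There are 200 camera calls.

## Working session

There is one attempt and no reset: what is moved stays moved. The work goes in short steps, Python scripts to look and compute and a tool call to move; the robot and the scene stay as the last step left them, time stands still between calls to the robot, and variables do not carry over. Pictures are saved under pics/ and viewed, at most 10 in all, crops included, and the job is handed in when it is done.

Besides the shell and the picture viewer there is one more tool, called after ">>>" as name([rows], argument=value, ...), one row to a line, values as JSON. play_rows: Moves the arm, as the interface text tells. Its arguments: {"type":"object","properties":{"motion":{"type":"array"},"fingers":{"type":"number"}},"required":["motion"]}

```bash
mkdir -p pics; python3 - <<'E'
from rig import bot, imaging, finder
import cv2,numpy as np
s=bot.read_state();print({k:np.round(v,3).tolist() for k,v in s.items()})
for c in("scene","top"):
    d=imaging.capture(c);cv2.imwrite(f"pics/{c}0.png",d["frame"][:,:,::-1])
    print(c,np.round(d["camera_matrix"],1).tolist(),np.round(d["R"],3).tolist(),np.round(d["t"],3).tolist())
    for n in("tray","tray_grip","tray_lead","near_edge","far_edge","end_rail","bleach","jar","brush","mug","rack_near","rack_far"):
        print(n,[(np.round(r["at"],3).tolist(),round(r["confidence"],2)) for r in finder.recognise(c,n)][:2])
E
```

```text
{'time_s': 0.0, 'joint_positions': [63.11, 30.28, 82.157, -0.002, 67.689, -10.226], 'qvel': [0.029, 0.118, 0.001, 0.068, 0.122, 0.039], 'tau': [-0.001, -44.005, -17.659, 0.063, 0.058, -0.0], 'position': [0.179, 0.598, 0.239], 'tcp_rot': [[-0.958, 0.287, -0.001], [0.287, 0.958, -0.002], [0.0, -0.002, -1.0]], 'force': [-0.217, -0.366, -0.134], 'moment': [0.038, 0.027, -0.013], 'grasp_force': 0.0, 'opening': 1.002}
scene [[411.2, 0.0, 275.6], [0.0, 411.2, 211.3], [0.0, 0.0, 1.0]] [[-0.259, 0.966, 0.016], [0.574, 0.167, -0.801], [-0.777, -0.199, -0.598]] [0.117, -0.228, 1.381]
tray [([0.493, -0.264, 0.133], 0.86), ([0.585, 0.231, 0.115], 0.73)]
tray_grip [([0.495, -0.266, 0.133], 0.9)]
tray_lead [([0.498, -0.269, 0.135], 0.8)]
near_edge [([0.657, -0.138, 0.119], 0.61), ([0.497, -0.27, 0.13], 0.35)]
far_edge [([0.586, 0.232, 0.118], 0.58)]
end_rail [([0.516, 0.354, 0.139], 0.64)]
bleach [([0.466, -0.143, 0.229], 0.9)]
jar [([0.539, -0.145, 0.197], 0.77), ([0.657, -0.141, 0.118], 0.36)]
brush [([0.636, -0.21, 0.155], 0.85), ([0.495, -0.267, 0.13], 0.19)]
mug [([0.638, 0.187, 0.161], 0.91)]
[... 153 characters left out ...]
5, 211.4], [0.0, 0.0, 1.0]] [[-0.024, -1.0, -0.004], [-0.994, 0.024, -0.105], [0.105, 0.002, -0.994]] [0.02, 0.576, 1.33]
tray [([0.483, -0.251, 0.123], 0.67)]
tray_grip [([0.488, -0.252, 0.123], 0.7)]
tray_lead [([0.488, -0.249, 0.127], 0.84), ([0.626, 0.191, 0.145], 0.29)]
near_edge []
far_edge [([0.514, 0.217, 0.12], 0.59), ([0.487, -0.248, 0.124], 0.57)]
end_rail [([0.489, 0.35, 0.141], 0.81)]
bleach [([0.446, -0.151, 0.246], 0.73)]
jar [([0.527, -0.161, 0.169], 0.66), ([0.485, -0.252, 0.124], 0.42)]
brush [([0.619, -0.218, 0.156], 0.83), ([0.525, -0.164, 0.17], 0.44)]
mug [([0.628, 0.193, 0.144], 0.71), ([0.488, -0.246, 0.125], 0.59)]
rack_near []
rack_far [([0.509, 0.217, 0.114], 0.9)]
```

View pics/scene0.png

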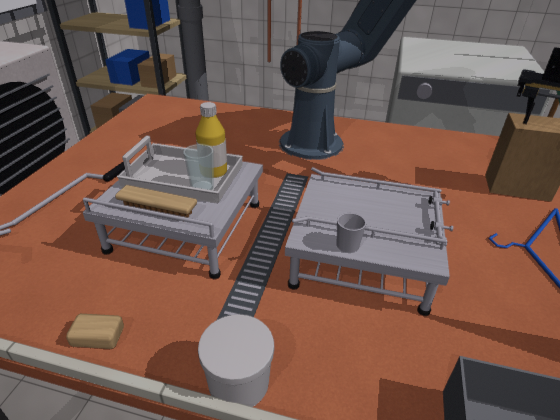

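View pics/top0.png

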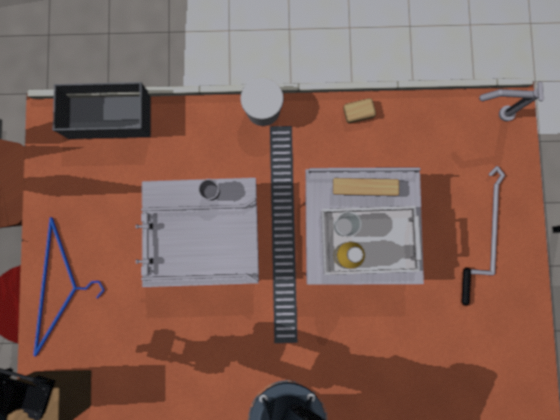

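The scene picture shows the tray on the left rack, with its grab bar at about (140,150) and the lane on the right stand. In the top picture the tray spans columns 325–418 with the bar near column 415. The lane spans rows 208–280, with the bumpers at (152,226) and (152,261). I'll zoom in for accurate edges.

```bash
python3 - <<'E'
import cv2
f=cv2.imread("pics/top0.png")
for n,c in(("a",295),("b",135)):
    cv2.imwrite(f"pics/top0{n}.png",cv2.resize(f[165:295,c:c+140],None,fx=4.5,fy=4.5,interpolation=cv2.INTER_CUBIC))
E
```

```text
(no output)
```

View pics/top0a.png

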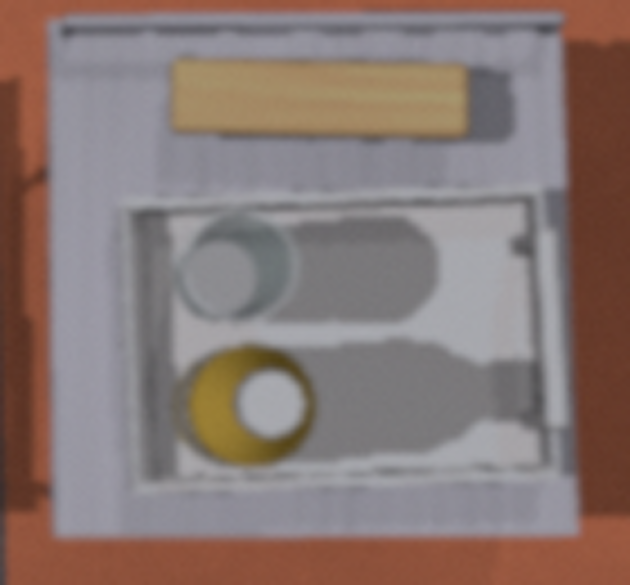

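View pics/top0b.png

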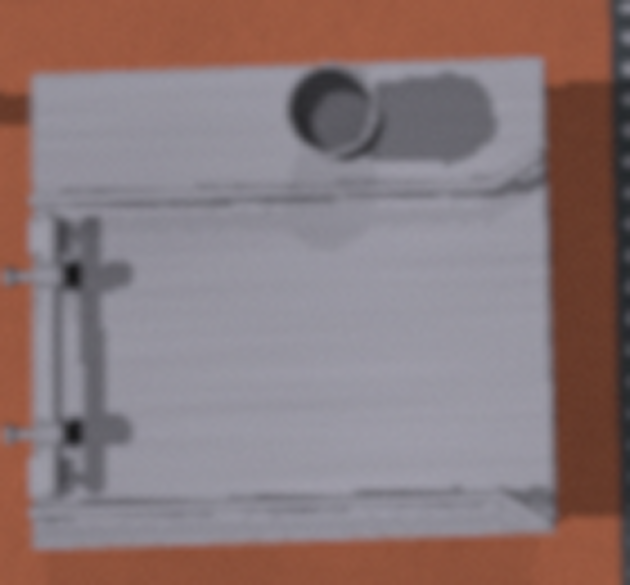

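The first crop shows the tray rim corners at about (122,207), (552,190), (135,490) and (560,472), with the bar from (550,228) to (561,428). The second crop shows the guard wires running (60,203)→(490,187) and (60,503)→(500,490), and bumper tips at column 83, rows 275 and 432.

```bash
cat > h.py <<'E'
import numpy as np
from rig import bot, imaging, finder
def ray(d,u,v,z):
    C=-d["R"].T@d["t"]; r=d["R"].T@np.linalg.inv(d["camera_matrix"])@[u,v,1]
    return C+r*(z-C[2])/r[2]
def crop(d,x,y,c0,r0,z,f=4.5): return ray(d,(x+.5)/f-.5+c0,(y+.5)/f-.5+r0,z)
E
python3 - <<'E'
from h import *
import cv2
d=imaging.capture("top")
A=lambda x,y,z:crop(d,x,y,295,165,z);B=lambda x,y,z:crop(d,x,y,135,165,z)
def p(n,*q):
    print(n,*[np.round(a[:2],4).tolist() for a in q])
    for a,b in zip(q[:-1],q[1:]): w=(b-a)[:2];print("   len %.4f ang %.2f"%(np.hypot(*w),np.degrees(np.arctan2(w[1],w[0]))))
p("neardeck gap edge",A(48,25,.12),A(55,537,.12),A(580,537,.12))
p("tray rim",A(122,207,.15),A(135,490,.15),A(562,473,.15),A(550,190,.15),A(122,207,.15))
p("bar",A(550,228,.187),A(561,428,.187))
p("fardeck",B(545,58,.118),B(555,535,.118),B(32,548,.118),B(32,75,.118))
p("guardback",B(60,203,.136),B(490,187,.136))
p("guardfront",B(60,503,.136),B(500,490,.136))
p("bump",B(83,275,.13),B(83,432,.13))
p("rail",B(54,220,.136),B(54,490,.136))
for n in("tray","jar","bleach","brush","mug","rack_far"):
    o=finder.outline_of("top",n)
    if o:
        m=o[0]["pixels"].astype(np.uint8);print(n,o[0]["confidence"],m.sum(),cv2.minAreaRect(cv2.findNonZero(m)))
s=imaging.capture("scene")
o=finder.outline_of("scene","tray")
E
```

```text
neardeck gap edge [0.6745, -0.0635] [0.3768, -0.0587] [0.3696, -0.3593]
   len 0.2978 ang 179.09
   len 0.3006 ang -91.36
tray rim [0.5628, -0.1009] [0.4031, -0.1029] [0.4069, -0.3425] [0.5666, -0.3443] [0.5628, -0.1009]
   len 0.1597 ang -179.27
   len 0.2397 ang -89.11
   len 0.1598 ang -0.65
   len 0.2435 ang 90.89
bar [0.5416, -0.3328] [0.432, -0.3329]
   len 0.1096 ang -179.93
fardeck [0.6585, 0.068] [0.3808, 0.0674] [0.3806, 0.3681] [0.6558, 0.3697]
   len 0.2777 ang -179.89
   len 0.3007 ang 90.05
   len 0.2753 ang 0.34
guardback [0.5776, 0.348] [0.5808, 0.1002]
   len 0.2478 ang -89.26
guardfront [0.4062, 0.3472] [0.4076, 0.0973]
   len 0.2499 ang -89.69
bump [0.5362, 0.3361] [0.4461, 0.3358]
   len 0.0901 ang -179.80
rail [0.5678, 0.3514] [0.4136, 0.3506]
   len 0.1542 ang -179.72
tray 0.65 4897 ((371.3688049316406, 239.8261260986328), (65.70809936523438, 98.25878143310547), 87.95458984375)
jar 0.68 574 ((347.5, 223.5), (25.0, 27.0), 90.0)
bleach 0.74 710 ((349.2500305175781, 255.25003051757812), (28.991378784179688, 29.698482513427734), 45.0)
brush 0.65 1154 ((365.5, 186.0), (18.0, 67.0), 90.0)
mug 0.77 386 ((208.5, 189.5), (21.0, 21.0), 90.0)
rack_far 0.75 11282 ((199.36349487304688, 232.01742553710938), (105.8780746459961, 115.58676147460938), 88.4306411743164)
```

Units first: shifts go in shares of 0.8 m and turns go in shares of 180 degrees. So -0.245 m is -0.3063, -0.084 m is -0.105, -17.4 degrees is -0.0967.

>>> play_rows([
  [[-0.04, -0.0275, -0.015, 0, 0, -0.0167], [-0.08, -0.0563, -0.03, 0, 0, -0.0333], [-0.12, -0.0838, -0.045, 0, 0, -0.05], [-0.16, -0.1125, -0.06, 0, 0, -0.0667], [-0.2, -0.14, -0.075, 0, 0, -0.0778], [-0.24, -0.1688, -0.09, 0, 0, -0.0889], [-0.2775, -0.1963, -0.105, 0, 0, -0.0967], [-0.3063, -0.2188, -0.1188, 0, 0, -0.0967]],
], fingers=0.06)

```text
time_s: 2.42
position: [0.3653, 0.3587, 0.3355]
tcp_rot: [[-1.0, -0.012, 0.001], [-0.012, 1.0, -0.0], [-0.001, -0.0, -1.0]]
force: [0.6, -0.3, 0.3]
opening: 0.69
grasp_force: 0.0
```

In the tool's units: -0.304 m is -0.38, -0.114 m is -0.1425.

>>> play_rows([
  [[-0.0125, -0.0475, -0.0038, 0, 0, 0], [-0.025, -0.095, -0.0075, 0, 0, 0], [-0.0375, -0.1425, -0.0125, 0, 0, 0], [-0.05, -0.19, -0.0175, 0, 0, 0], [-0.0625, -0.2375, -0.0225, 0, 0, 0], [-0.075, -0.285, -0.0275, 0, 0, 0], [-0.0875, -0.3325, -0.0313, 0, 0, 0], [-0.1, -0.38, -0.0313, 0, 0, 0]],
])

```text
time_s: 3.08
position: [0.4481, 0.056, 0.3606]
tcp_rot: [[-1.0, -0.013, 0.002], [-0.013, 1.0, -0.0], [-0.002, -0.0, -1.0]]
force: [0.3, 0.2, 0.2]
opening: 0.688
grasp_force: 0.0
```

In the tool's units: -0.32 m is -0.4, -0.28 m is -0.35.

>>> play_rows([
  [[-0.005, -0.05, 0, 0, 0, 0], [-0.01, -0.1, 0, 0, 0, 0], [-0.015, -0.15, 0, 0, 0, 0], [-0.02, -0.2, 0, 0, 0, 0], [-0.025, -0.25, 0, 0, 0, 0], [-0.03, -0.3, 0, 0, 0, 0], [-0.035, -0.35, 0, 0, 0, 0], [-0.04, -0.4, 0, 0, 0, 0]],
])

```text
time_s: 3.75
position: [0.4835, -0.2637, 0.3597]
tcp_rot: [[-1.0, -0.012, 0.0], [-0.012, 1.0, -0.0], [-0.0, -0.0, -1.0]]
force: [1.2, 1.1, 0.0]
opening: 0.688
grasp_force: 0.0
```

In the tool's units: 0.135 m is 0.1688, -0.003 m is -0.0038.

>>> play_rows([
  [[-0.0038, -0.0438, 0, 0, 0, 0], [-0.0038, -0.0825, 0.0125, 0, 0, 0], [-0.0038, -0.0863, 0.0563, 0, 0, 0], [-0.0038, -0.0863, 0.1, 0, 0, 0], [-0.0038, -0.0863, 0.1313, 0, 0, 0], [-0.0038, -0.0863, 0.1563, 0, 0, 0], [-0.0038, -0.0863, 0.1688, 0, 0, 0], [-0.0038, -0.0863, 0.1688, 0, 0, 0]],
])

```text
time_s: 4.42
position: [0.4865, -0.3296, 0.2221]
tcp_rot: [[-1.0, -0.013, -0.004], [-0.013, 1.0, 0.004], [0.004, 0.004, -1.0]]
force: [-0.3, 0.2, 0.2]
opening: 0.69
grasp_force: 0.0
```

```bash
python3 - <<'E'
from h import *
import cv2
print(np.round(bot.read_state()["position"],4))
f=[]
d=imaging.capture("top")["frame"][165:295,330:460,::-1];e=imaging.capture("scene")["frame"][80:230,70:260,::-1]
f=[cv2.resize(d,(520,520))[:450],cv2.resize(e,(570,450))]
cv2.imwrite("pics/g1.png",cv2.resize(np.hstack([f[0][:,240:],f[1]]),(800,425)))
E
```

```text
[ 0.4865 -0.3296  0.2221]
```

View pics/g1.png

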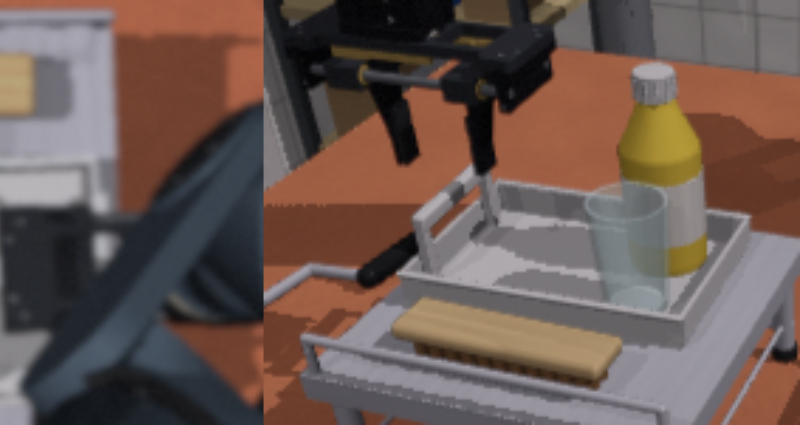

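Fingers straddle the bar (left frame: one at (400,150), the other at (485,160)), and the body is clear of the bottle. I'll descend now.

In the tool's units: 0.043 m is 0.0538, 0.04 m is 0.05.

>>> play_rows([
  [[0, 0, 0.015, 0, 0, 0], [0, 0, 0.03, 0, 0, 0], [0, 0, 0.0425, 0, 0, 0], [0, 0, 0.05, 0, 0, 0], [0, 0, 0.0538, 0, 0, 0], [0, 0, 0.0538, 0, 0, 0], [0, 0, 0.0538, 0, 0, 0]],
])

```text
time_s: 5.1
position: [0.4879, -0.3309, 0.1821]
tcp_rot: [[-1.0, -0.013, 0.001], [-0.013, 1.0, -0.001], [-0.001, -0.001, -1.0]]
force: [-0.2, -0.4, -0.0]
opening: 0.689
grasp_force: 0.0
```

>>> play_rows([
  [[0, -0.0013, 0.0038, 0, 0, 0], [0, -0.0019, 0.005, 0, 0, 0], [0, -0.0019, 0.005, 0, 0, 0]],
])

```text
time_s: 5.35
position: [0.4877, -0.3323, 0.1776]
tcp_rot: [[-1.0, -0.013, 0.0], [-0.013, 1.0, -0.0], [-0.0, -0.0, -1.0]]
force: [-0.9, 0.5, 0.3]
opening: 0.689
grasp_force: 0.0
```

>>> play_rows([
  [[0, 0, 0, 0, 0, 0], [0, 0, 0, 0, 0, 0], [0, 0, 0, 0, 0, 0], [0, 0, 0, 0, 0, 0], [0, 0, 0, 0, 0, 0], [0, 0, 0, 0, 0, 0], [0, 0, 0, 0, 0, 0], [0, 0, 0, 0, 0, 0]],
], fingers=0.0)

```text
time_s: 6.02
position: [0.4876, -0.3321, 0.1776]
tcp_rot: [[-1.0, -0.013, 0.0], [-0.013, 1.0, -0.0], [-0.0, -0.0, -1.0]]
force: [-0.2, -0.4, 0.6]
opening: 0.169
grasp_force: 0.0
```

>>> play_rows([
  [[0, 0, 0, 0, 0, 0], [0, 0, 0, 0, 0, 0], [0, 0, 0, 0, 0, 0], [0, 0, 0, 0, 0, 0]],
])

```text
time_s: 6.35
position: [0.4876, -0.3313, 0.1775]
tcp_rot: [[-1.0, -0.013, -0.0], [-0.013, 1.0, 0.001], [0.0, 0.001, -1.0]]
force: [0.1, 3.3, 1.2]
opening: 0.135
grasp_force: 30.0
```

In the tool's units: 0.001 m is 0.0013, 0.0006 m is 0.0008.

>>> play_rows([
  [[0, 0, 0.0004, 0, 0, 0], [0, 0, 0.0008, 0, 0, 0], [0, 0, 0.0013, 0, 0, 0], [0, 0, 0.0013, 0, 0, 0]],
])

```text
time_s: 6.68
position: [0.4876, -0.3314, 0.1775]
tcp_rot: [[-1.0, -0.013, -0.0], [-0.013, 1.0, 0.001], [0.0, 0.001, -1.0]]
force: [-1.7, 5.3, 6.8]
opening: 0.133
grasp_force: 30.0
```

In the tool's units: 0.041 m is 0.0513, 0.004 m is 0.005, 0.35 degrees is 0.0019.

>>> play_rows([
  [[-0.0001, 0.0013, 0, 0, 0, 0], [-0.0005, 0.005, 0, 0, 0, 0.0003], [-0.001, 0.01, 0, 0, 0, 0.0006], [-0.0016, 0.0175, 0, 0, 0, 0.0011], [-0.0023, 0.025, 0, 0, 0, 0.0017], [-0.0029, 0.0338, 0, 0, 0, 0.0019], [-0.0036, 0.0425, 0, 0, 0, 0.0019], [-0.0043, 0.0513, 0, 0, 0, 0.0019]],
])

```text
time_s: 7.35
position: [0.4919, -0.2951, 0.1775]
tcp_rot: [[-1.0, -0.008, 0.004], [-0.008, 1.0, -0.009], [-0.004, -0.009, -1.0]]
force: [-0.3, -7.2, 0.7]
opening: 0.133
grasp_force: 30.1
```

In the tool's units: 0.004 m is 0.005, 0.003 m is 0.0038.

>>> play_rows([
  [[-0.0004, 0.0038, 0, 0, 0, 0], [-0.0004, 0.005, 0, 0, 0, 0], [-0.0004, 0.005, 0, 0, 0, 0], [-0.0004, 0.005, 0, 0, 0, 0]],
])

```text
time_s: 7.68
position: [0.4922, -0.2904, 0.1775]
tcp_rot: [[-1.0, -0.008, 0.004], [-0.008, 1.0, -0.007], [-0.004, -0.007, -1.0]]
force: [0.6, -5.8, 2.5]
opening: 0.13
grasp_force: 30.1
```

```bash
python3 - <<'E'
from h import *
import cv2
s=bot.read_state();print(np.round(s["position"],4),np.round(s["force"],1),np.round(s["tcp_rot"],4).tolist())
d=imaging.capture("top")["frame"][165:295,295:435,::-1];e=imaging.capture("scene")["frame"][80:230,80:270,::-1]
cv2.imwrite("pics/g2.png",np.hstack([cv2.resize(d,(420,390)),cv2.resize(e,(380,300))[:390]]) if 0 else np.hstack([cv2.resize(d,(420,390)),cv2.resize(e,(380,390))]))
E
```

```text
[ 0.4922 -0.2904  0.1775] [ 0.6 -5.8  2.5] [[-1.0, -0.0078, 0.0036], [-0.0078, 0.9999, -0.0071], [-0.0035, -0.0071, -1.0]]
```

View pics/g2.png

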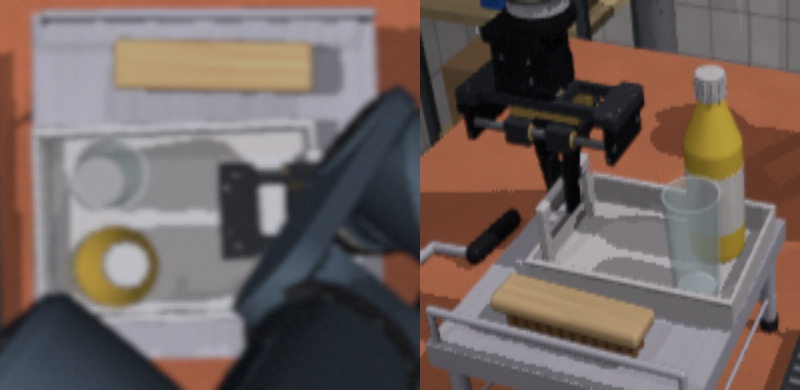

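Tray is flat on the rack, with the bottle and jar upright (right-hand view, bottle at (718,165), jar at (692,235)). Its leading edge is near the gap edge, so I'll go on slowly with a bit more hold-down.

In the tool's units: 0.041 m is 0.0513, 0.035 m is 0.0438.

>>> play_rows([
  [[-0.0001, 0.0025, 0.0004, 0, 0, 0], [-0.0004, 0.0075, 0.0008, 0, 0, 0], [-0.0006, 0.0138, 0.0009, 0, 0, 0], [-0.0009, 0.0213, 0.0009, 0, 0, 0], [-0.0013, 0.0288, 0.0009, 0, 0, 0], [-0.0016, 0.0363, 0.0009, 0, 0, 0], [-0.002, 0.0438, 0.0009, 0, 0, 0], [-0.0023, 0.0513, 0.0009, 0, 0, 0]],
])

```text
time_s: 8.45
position: [0.4946, -0.2507, 0.1775]
tcp_rot: [[-1.0, -0.008, 0.006], [-0.008, 1.0, -0.01], [-0.006, -0.01, -1.0]]
force: [-0.2, -7.9, 3.8]
opening: 0.139
grasp_force: 30.1
```

In the tool's units: 0.04 m is 0.05, 0.01 m is 0.0125, -0.5 degrees is -0.0028.

>>> play_rows([
  [[-0.0001, 0.0063, 0.0003, -0.0006, 0, 0], [-0.0003, 0.0125, 0.0005, -0.0011, 0, 0], [-0.0004, 0.0188, 0.0006, -0.0017, 0, 0], [-0.0006, 0.025, 0.0006, -0.0022, 0, 0], [-0.0009, 0.0313, 0.0006, -0.0028, 0, 0], [-0.0011, 0.0375, 0.0006, -0.0028, 0, 0], [-0.0013, 0.0438, 0.0006, -0.0028, 0, 0], [-0.0014, 0.05, 0.0006, -0.0028, 0, 0]],
])

```text
time_s: 9.12
position: [0.4962, -0.2115, 0.1775]
tcp_rot: [[-1.0, -0.008, 0.008], [-0.008, 1.0, -0.003], [-0.007, -0.003, -1.0]]
force: [-0.7, -9.0, 5.5]
opening: 0.131
grasp_force: 30.0
```

```bash
python3 - <<'E'
from h import *
import cv2
s=bot.read_state();print(np.round(s["position"],4),np.round(s["force"],1),np.round(s["tcp_rot"],4).tolist())
d=imaging.capture("top")["frame"][165:295,235:375,::-1];e=imaging.capture("scene")["frame"][80:260,100:290,::-1]
cv2.imwrite("pics/g3.png",np.hstack([cv2.resize(d,(420,390)),cv2.resize(e,(380,390))]))
E
```

```text
[ 0.4962 -0.2115  0.1775] [-0.7 -9.   5.5] [[-0.9999, -0.0084, 0.0075], [-0.0085, 1.0, -0.003], [-0.0075, -0.0031, -1.0]]
```

View pics/g3.png

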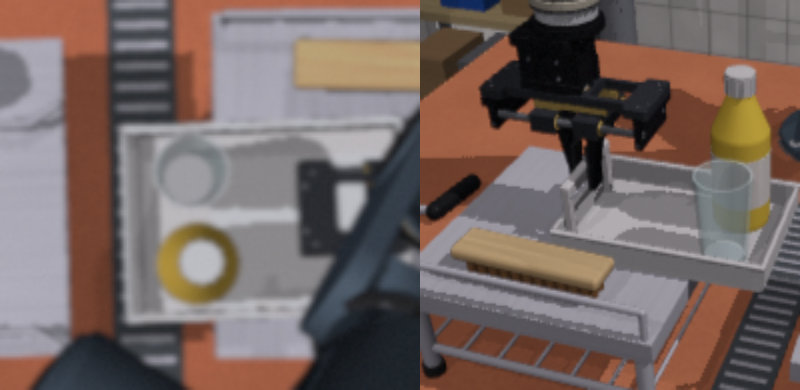

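The tray overhangs the gap and is level. In the top view its front rim corners are at crop (120,127) and (127,322). I'll check the lateral alignment against the lane.

```bash
python3 - <<'E'
from h import *
d=imaging.capture("top")
a=crop(d,120,126,235,165,.15,3);b=crop(d,127,322,235,165,.15,3);m=(a+b)/2
print(a,b,m, np.degrees(np.arctan2(*(a-b)[[1,0]])),"lane x there",.4912+(.336-m[1])*.006)
E
```

```text
[0.57593465 0.01926623 0.15      ] [0.409748   0.01716188 0.15      ] [0.49284133 0.01821406 0.15      ] 0.7254724547492579 lane x there 0.49310671566062636
```

In the tool's units: 0.037 m is 0.0463, 0.0004 m is 0.0005, 0.1 degrees is 0.0006.

>>> play_rows([
  [[0, 0.0038, 0, 0, 0, 0.0003], [0, 0.0088, 0, 0, 0, 0.0006], [0.0001, 0.015, 0, 0, 0, 0.0006], [0.0001, 0.0213, 0, 0, 0, 0.0006], [0.0003, 0.0275, 0, 0, 0, 0.0006], [0.0004, 0.0338, 0, 0, 0, 0.0006], [0.0005, 0.04, 0, 0, 0, 0.0006], [0.0005, 0.0463, 0, 0, 0, 0.0006]],
])

```text
time_s: 9.93
position: [0.4966, -0.1752, 0.1785]
tcp_rot: [[-1.0, -0.007, 0.01], [-0.007, 1.0, -0.005], [-0.01, -0.005, -1.0]]
force: [-0.7, -11.8, 9.6]
opening: 0.131
grasp_force: 30.0
```

>>> play_rows([
  [[0, 0.0038, 0, 0, 0, 0], [0, 0.0075, 0, 0, 0, 0], [0.0001, 0.0125, 0, 0, 0, 0], [0.0001, 0.0175, 0, 0, 0, 0], [0.0003, 0.0225, 0, 0, 0, 0], [0.0003, 0.0275, 0, 0, 0, 0], [0.0004, 0.0325, 0, 0, 0, 0], [0.0004, 0.0375, 0, 0, 0, 0]],
])

```text
time_s: 10.6
position: [0.4964, -0.1451, 0.1788]
tcp_rot: [[-1.0, -0.007, 0.011], [-0.007, 1.0, -0.004], [-0.011, -0.004, -1.0]]
force: [0.1, -11.5, 9.7]
opening: 0.133
grasp_force: 30.1
```

In the tool's units: 0.038 m is 0.0475, 0.004 m is 0.005.

>>> play_rows([
  [[0, 0.005, 0, 0, 0, 0], [0, 0.01, 0, 0, 0, 0], [0.0001, 0.0163, 0, 0, 0, 0], [0.0003, 0.0225, 0, 0, 0, 0], [0.0004, 0.0288, 0, 0, 0, 0], [0.0005, 0.035, 0, 0, 0, 0], [0.0006, 0.0413, 0, 0, 0, 0], [0.0008, 0.0475, 0, 0, 0, 0]],
])

```text
time_s: 11.27
position: [0.4945, -0.1052, 0.178]
tcp_rot: [[-1.0, -0.007, 0.008], [-0.007, 1.0, -0.0], [-0.008, -0.0, -1.0]]
force: [0.6, -8.0, 6.2]
opening: 0.133
grasp_force: 30.1
```

```bash
python3 - <<'E'
from h import *
import cv2
s=bot.read_state();print(np.round(s["position"],4),np.round(s["force"],1),np.round(s["moment"],2))
d=imaging.capture("top")["frame"][165:295,195:335,::-1];e=imaging.capture("scene")["frame"][80:260,150:340,::-1]
cv2.imwrite("pics/g4.png",np.hstack([cv2.resize(d,(420,390)),cv2.resize(e,(380,390))]))
E
```

```text
[ 0.4945 -0.1052  0.178 ] [ 0.6 -8.   6.2] [-1.51  0.1   0.06]
```

View pics/g4.png

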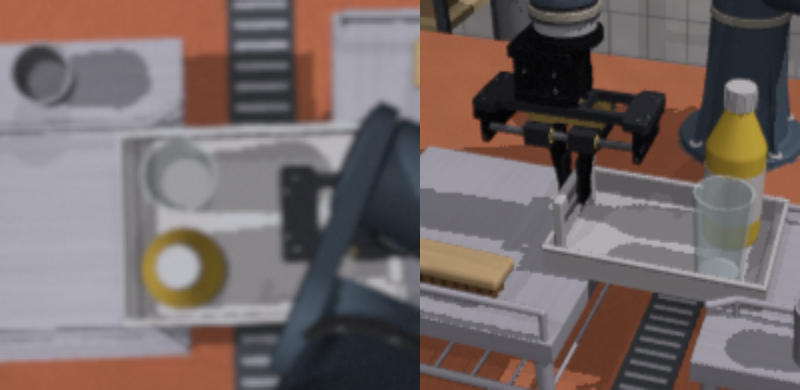

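The lead end is on the stand between the guard wires (crop rows 133–325 against wires at about 130 and 325). The bottle and jar are upright and the mug is untouched.

In the tool's units: 0.038 m is 0.0475, 0.033 m is 0.0413.

>>> play_rows([
  [[0, 0.005, 0, 0, 0, 0], [0, 0.01, 0, 0, 0, 0], [0, 0.0163, 0, 0, 0, 0], [0, 0.0225, 0, 0, 0, 0], [0, 0.0288, 0, 0, 0, 0], [0, 0.035, 0, 0, 0, 0], [0, 0.0413, 0, 0, 0, 0], [0, 0.0475, 0, 0, 0, 0]],
])

```text
time_s: 12.03
position: [0.4932, -0.0661, 0.1775]
tcp_rot: [[-1.0, -0.007, 0.005], [-0.007, 1.0, 0.002], [-0.005, 0.002, -1.0]]
force: [0.3, -8.1, 2.4]
opening: 0.134
grasp_force: 30.1
```

In the tool's units: 0.04 m is 0.05, 0.035 m is 0.0438.

>>> play_rows([
  [[0, 0.0063, 0, 0, 0, 0], [0, 0.0125, 0, 0, 0, 0], [0, 0.0188, 0, 0, 0, 0], [0, 0.025, 0, 0, 0, 0], [0, 0.0313, 0.0004, 0, 0, 0], [0, 0.0375, 0.0008, 0, 0, 0], [0, 0.0438, 0.0011, 0, 0, 0], [0, 0.05, 0.0015, 0, 0, 0]],
])

```text
time_s: 12.7
position: [0.4909, -0.0229, 0.1755]
tcp_rot: [[-1.0, -0.005, -0.0], [-0.005, 1.0, 0.008], [0.0, 0.008, -1.0]]
force: [0.9, -3.8, -1.6]
opening: 0.134
grasp_force: 30.0
```

In the tool's units: 0.038 m is 0.0475, 0.005 m is 0.0063, 0.4 degrees is 0.0022.

>>> play_rows([
  [[-0.0001, 0.0063, 0.0001, 0.0006, 0, 0], [-0.0004, 0.0125, 0.0003, 0.0011, 0, 0], [-0.0008, 0.0188, 0.0004, 0.0017, 0, 0], [-0.0011, 0.025, 0.0004, 0.0022, 0, 0], [-0.0015, 0.0313, 0.0004, 0.0022, 0, 0], [-0.0018, 0.0375, 0.0004, 0.0022, 0, 0], [-0.0019, 0.0425, 0.0004, 0.0022, 0, 0], [-0.0019, 0.0475, 0.0004, 0.0022, 0, 0]],
])

```text
time_s: 13.37
position: [0.4921, 0.0154, 0.1758]
tcp_rot: [[-1.0, -0.005, -0.0], [-0.005, 1.0, 0.002], [0.0, 0.002, -1.0]]
force: [-0.5, -4.6, -1.7]
opening: 0.134
grasp_force: 30.0
```

```bash
python3 - <<'E'
from h import *
import cv2
s=bot.read_state();print(np.round(s["position"],4),np.round(s["force"],1),np.round(s["moment"],2))
d=imaging.capture("top")["frame"][190:300,135:275,::-1]
cv2.imwrite("pics/g5.png",cv2.resize(d,None,fx=5,fy=5,interpolation=cv2.INTER_CUBIC))
E
```

```text
[0.4921 0.0154 0.1758] [-0.5 -4.6 -1.7] [-0.81  0.02  0.05]
```

View pics/g5.png

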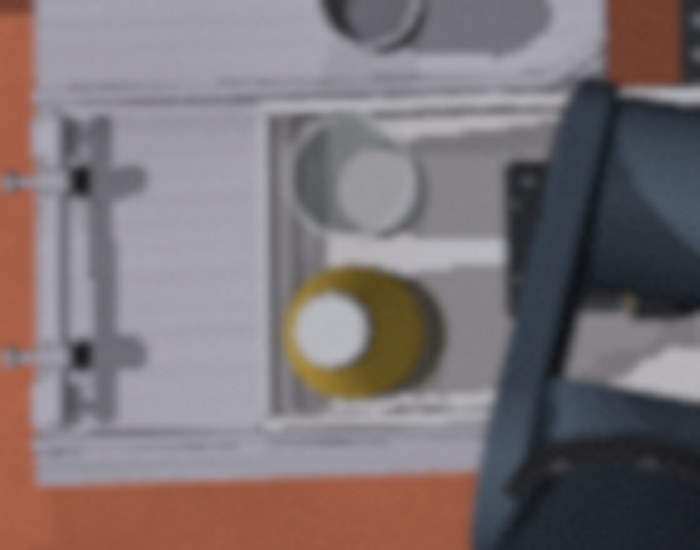

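The tray is about 2 mm towards the front wire and turned about 0.3° relative to the stand (front corners at (263,104) and (267,428), bumper tips at column ≈92, so about 90 mm to go). I'll correct that while advancing.

In the tool's units: 0.04 m is 0.05, 0.005 m is 0.0063, 0.3 degrees is 0.0017.

>>> play_rows([
  [[-0.0003, 0.0063, 0.0001, 0, 0, 0.0003], [-0.0006, 0.0125, 0.0003, 0, 0, 0.0006], [-0.001, 0.0188, 0.0004, 0, 0, 0.0008], [-0.0014, 0.025, 0.0004, 0, 0, 0.0011], [-0.0016, 0.0313, 0.0004, 0, 0, 0.0014], [-0.0018, 0.0375, 0.0004, 0, 0, 0.0017], [-0.0019, 0.0438, 0.0004, 0, 0, 0.0017], [-0.0019, 0.05, 0.0004, 0, 0, 0.0017]],
])

```text
time_s: 14.08
position: [0.4934, 0.0554, 0.1755]
tcp_rot: [[-1.0, 0.0, -0.0], [0.0, 1.0, 0.002], [0.0, 0.002, -1.0]]
force: [-0.3, -4.3, -1.0]
opening: 0.136
grasp_force: 30.0
```

In the tool's units: 0.031 m is 0.0388, 0.029 m is 0.0363.

>>> play_rows([
  [[0, 0.0063, 0, 0, 0, 0], [0, 0.0125, 0, 0, 0, 0], [0, 0.0175, 0, 0, 0, 0], [0, 0.0225, 0, 0, 0, 0], [0, 0.0275, 0, 0, 0, 0], [0, 0.0325, 0, 0, 0, 0], [0, 0.0363, 0, 0, 0, 0], [0, 0.0388, 0, 0, 0, 0]],
])

```text
time_s: 14.75
position: [0.4934, 0.0864, 0.1756]
tcp_rot: [[-1.0, -0.0, -0.0], [-0.0, 1.0, 0.002], [0.0, 0.002, -1.0]]
force: [0.2, -4.9, -1.6]
opening: 0.139
grasp_force: 30.0
```

In the tool's units: 0.01 m is 0.0125, 0.005 m is 0.0063.

>>> play_rows([
  [[0, 0.0013, 0.0001, 0, 0, 0], [0, 0.0025, 0.0003, 0, 0, 0], [0, 0.0044, 0.0004, 0, 0, 0], [0, 0.0063, 0.0005, 0, 0, 0], [0, 0.0081, 0.0006, 0, 0, 0], [0, 0.01, 0.0006, 0, 0, 0], [0, 0.0113, 0.0006, 0, 0, 0], [0, 0.0125, 0.0006, 0, 0, 0]],
])

```text
time_s: 15.42
position: [0.4935, 0.0958, 0.1752]
tcp_rot: [[-1.0, 0.0, 0.0], [0.0, 1.0, 0.001], [-0.0, 0.001, -1.0]]
force: [-0.0, -5.6, -1.3]
opening: 0.137
grasp_force: 30.0
```

In the tool's units: 0.004 m is 0.005, 0.0035 m is 0.0044.

>>> play_rows([
  [[0, 0.0009, 0, 0, 0, 0], [0, 0.0018, 0, 0, 0, 0], [0, 0.0026, 0, 0, 0, 0], [0, 0.0035, 0, 0, 0, 0], [0, 0.0044, 0, 0, 0, 0], [0, 0.005, 0, 0, 0, 0]],
])

```text
time_s: 15.92
position: [0.4935, 0.0997, 0.1752]
tcp_rot: [[-1.0, 0.0, -0.0], [0.0, 1.0, 0.001], [0.0, 0.001, -1.0]]
force: [-0.3, -4.5, -0.7]
opening: 0.133
grasp_force: 30.0
```

In the tool's units: 0.003 m is 0.0038, 0.001 m is 0.0013.

>>> play_rows([
  [[0, 0.0006, 0.0001, 0, 0, 0], [0, 0.0013, 0.0003, 0, 0, 0], [0, 0.0019, 0.0004, 0, 0, 0], [0, 0.0025, 0.0005, 0, 0, 0], [0, 0.0031, 0.0005, 0, 0, 0], [0, 0.0038, 0.0005, 0, 0, 0]],
])

```text
time_s: 16.42
position: [0.4938, 0.1023, 0.1751]
tcp_rot: [[-1.0, 0.0, 0.001], [0.0, 1.0, 0.001], [-0.001, 0.001, -1.0]]
force: [0.4, -6.9, 1.6]
opening: 0.133
grasp_force: 30.0
```

In the tool's units: 0.0016 m is 0.002, 0.0012 m is 0.0015.

>>> play_rows([
  [[0, 0.0005, 0, 0, 0, 0], [0, 0.001, 0, 0, 0, 0], [0, 0.0015, 0, 0, 0, 0], [0, 0.002, 0, 0, 0, 0]],
])

```text
time_s: 16.75
position: [0.4938, 0.1039, 0.1752]
tcp_rot: [[-1.0, 0.0, 0.001], [0.0, 1.0, 0.001], [-0.001, 0.001, -1.0]]
force: [0.4, -6.9, 1.6]
opening: 0.138
grasp_force: 30.0
```

Moved the full 1.6 mm with no force rise, so the bumpers aren't touching yet.

In the tool's units: 0.0016 m is 0.002, 0.0012 m is 0.0015.

>>> play_rows([
  [[0, 0.0005, 0, 0, 0, 0], [0, 0.001, 0, 0, 0, 0], [0, 0.0015, 0, 0, 0, 0], [0, 0.002, 0, 0, 0, 0]],
])

```text
time_s: 17.08
position: [0.4938, 0.1055, 0.1751]
tcp_rot: [[-1.0, 0.0, 0.001], [0.0, 1.0, 0.001], [-0.001, 0.001, -1.0]]
force: [-0.8, -7.1, 1.2]
opening: 0.131
grasp_force: 30.0
```

In the tool's units: 0.0016 m is 0.002, 0.0012 m is 0.0015.

>>> play_rows([
  [[0, 0.0005, 0, 0, 0, 0], [0, 0.001, 0, 0, 0, 0], [0, 0.0015, 0, 0, 0, 0], [0, 0.002, 0, 0, 0, 0]],
])

```text
time_s: 17.42
position: [0.4939, 0.1067, 0.1752]
tcp_rot: [[-1.0, -0.0, 0.001], [-0.0, 1.0, -0.0], [-0.001, -0.0, -1.0]]
force: [0.2, -10.1, 1.2]
opening: 0.133
grasp_force: 30.0
```

In the tool's units: 0.0009 m is 0.0011, 0.0006 m is 0.0008.

>>> play_rows([
  [[0, 0.0004, 0, 0, 0, 0], [0, 0.0008, 0, 0, 0, 0], [0, 0.0011, 0, 0, 0, 0], [0, 0.0011, 0, 0, 0, 0]],
])

```text
time_s: 17.75
position: [0.4943, 0.1069, 0.1752]
tcp_rot: [[-1.0, -0.001, 0.002], [-0.001, 1.0, -0.002], [-0.002, -0.002, -1.0]]
force: [0.5, -10.9, 0.4]
opening: 0.135
grasp_force: 30.0
```

```bash
python3 -c "
from h import *
s=bot.read_state();print(np.round(s['position'],4),np.round(s['force'],1),np.round(s['moment'],2),np.round(s['tcp_rot'],4).tolist())"
```

```text
[0.4943 0.1069 0.1752] [  0.5 -10.9   0.4] [-1.63 -0.06  0.1 ] [[-1.0, -0.0009, 0.0016], [-0.0009, 1.0, -0.0015], [-0.0015, -0.0015, -1.0]]
```

In the tool's units: 0.0012 m is 0.0015, 0.0009 m is 0.0011, -0.2 degrees is -0.0011.

>>> play_rows([
  [[0, 0.0004, 0, 0, 0, -0.0003], [0, 0.0008, 0, 0, 0, -0.0006], [0, 0.0011, 0, 0, 0, -0.0008], [0, 0.0015, 0, 0, 0, -0.0011], [0, 0.0015, 0, 0, 0, -0.0011], [0, 0.0015, 0, 0, 0, -0.0011]],
])

```text
time_s: 18.25
position: [0.4949, 0.1071, 0.1753]
tcp_rot: [[-1.0, -0.005, 0.003], [-0.005, 1.0, -0.003], [-0.003, -0.003, -1.0]]
force: [1.8, -13.0, -0.4]
opening: 0.132
grasp_force: 30.0
```

```bash
python3 -c "
from h import *
s=bot.read_state();print(np.round(s['position'],4),np.round(s['force'],1),np.round(s['moment'],2),np.round(s['tcp_rot'],4).tolist())"
```

```text
[0.4949 0.1071 0.1753] [  1.8 -13.   -0.4] [-2.16 -0.27  0.04] [[-1.0, -0.0047, 0.0027], [-0.0047, 1.0, -0.0033], [-0.0027, -0.0033, -1.0]]
```

In the tool's units: 0.0006 m is 0.0008, 0.0003 m is 0.0004.

>>> play_rows([
  [[0.0004, 0.0004, 0.0003, 0, 0, 0], [0.0006, 0.0008, 0.0004, 0, 0, 0], [0.0006, 0.0008, 0.0004, 0, 0, 0], [0.0006, 0.0008, 0.0004, 0, 0, 0], [0.0006, 0.0008, 0.0004, 0, 0, 0], [0.0006, 0.0008, 0.0004, 0, 0, 0], [0.0006, 0.0008, 0.0004, 0, 0, 0], [0.0006, 0.0008, 0.0004, 0, 0, 0]],
])

```text
time_s: 18.92
position: [0.4949, 0.1072, 0.1752]
tcp_rot: [[-1.0, -0.005, 0.004], [-0.005, 1.0, -0.004], [-0.004, -0.004, -1.0]]
force: [1.4, -15.7, 1.0]
opening: 0.135
grasp_force: 30.0
```

>>> play_rows([
  [[0, 0, 0, 0, 0, 0], [0, 0, 0, 0, 0, 0], [0, 0, 0, 0, 0, 0], [0, 0, 0, 0, 0, 0], [0, 0, 0, 0, 0, 0], [0, 0, 0, 0, 0, 0], [0, 0, 0, 0, 0, 0], [0, 0, 0, 0, 0, 0]],
])

```text
time_s: 19.58
position: [0.4949, 0.1072, 0.1752]
tcp_rot: [[-1.0, -0.005, 0.004], [-0.005, 1.0, -0.004], [-0.004, -0.004, -1.0]]
force: [1.7, -16.3, 1.3]
opening: 0.133
grasp_force: 30.0
```

In the tool's units: -0.0006 m is -0.0008, -0.0003 m is -0.0004.

>>> play_rows([
  [[0, -0.0004, 0, 0, 0, 0], [0, -0.0008, 0, 0, 0, 0], [0, -0.0008, 0, 0, 0, 0], [0, -0.0008, 0, 0, 0, 0], [0, -0.0008, 0, 0, 0, 0], [0, -0.0008, 0, 0, 0, 0], [0, -0.0008, 0, 0, 0, 0], [0, -0.0008, 0, 0, 0, 0]],
])

```text
time_s: 20.25
position: [0.4949, 0.1071, 0.1752]
tcp_rot: [[-1.0, -0.005, 0.004], [-0.005, 1.0, -0.003], [-0.004, -0.003, -1.0]]
force: [2.4, -14.3, 0.3]
opening: 0.136
grasp_force: 30.0
```

>>> play_rows([
  [[0, 0, 0, 0, 0, 0], [0, 0, 0, 0, 0, 0], [0, 0, 0, 0, 0, 0], [0, 0, 0, 0, 0, 0], [0, 0, 0, 0, 0, 0], [0, 0, 0, 0, 0, 0], [0, 0, 0, 0, 0, 0], [0, 0, 0, 0, 0, 0]],
])

```text
time_s: 20.92
position: [0.4949, 0.1071, 0.1752]
tcp_rot: [[-1.0, -0.005, 0.004], [-0.005, 1.0, -0.003], [-0.004, -0.003, -1.0]]
force: [1.8, -13.4, 0.9]
opening: 0.133
grasp_force: 30.0
```

>>> play_rows([
  [[0, 0, 0, 0, 0, 0], [0, 0, 0, 0, 0, 0], [0, 0, 0, 0, 0, 0], [0, 0, 0, 0, 0, 0], [0, 0, 0, 0, 0, 0], [0, 0, 0, 0, 0, 0], [0, 0, 0, 0, 0, 0], [0, 0, 0, 0, 0, 0]],
], fingers=0.045)

```text
time_s: 21.58
position: [0.4929, 0.1102, 0.1744]
tcp_rot: [[-1.0, -0.003, -0.0], [-0.003, 1.0, 0.002], [0.0, 0.002, -1.0]]
force: [0.1, -0.2, -0.2]
opening: 0.508
grasp_force: 0.0
```

>>> play_rows([
  [[0, -0.0025, -0.005, 0, 0, 0], [0, -0.0038, -0.0175, 0, 0, 0], [0, -0.0038, -0.0425, 0, 0, 0], [0, -0.0038, -0.08, 0, 0, 0], [0, -0.0038, -0.125, 0, 0, 0], [0, -0.0038, -0.175, 0, 0, 0], [0, -0.0038, -0.2125, 0, 0, 0], [0, -0.0038, -0.225, 0, 0, 0]],
])

```text
time_s: 22.25
position: [0.4953, 0.1065, 0.3608]
tcp_rot: [[-1.0, -0.003, 0.011], [-0.003, 1.0, 0.002], [-0.011, 0.002, -1.0]]
force: [0.5, -0.3, 0.1]
opening: 0.516
grasp_force: 0.0
```

In the tool's units: -0.24 m is -0.3, -0.22 m is -0.275.

>>> play_rows([
  [[0, -0.0375, 0, 0, 0, 0], [0, -0.0875, 0, 0, 0, 0], [0, -0.1375, 0, 0, 0, 0], [0, -0.1875, 0, 0, 0, 0], [0, -0.2375, 0, 0, 0, 0], [0, -0.275, 0, 0, 0, 0], [0, -0.3, 0, 0, 0, 0], [0, -0.3, 0, 0, 0, 0]],
])

```text
time_s: 22.92
position: [0.4936, -0.1375, 0.3538]
tcp_rot: [[-1.0, 0.002, -0.0], [0.002, 1.0, 0.0], [0.0, 0.0, -1.0]]
force: [0.1, -0.0, 0.2]
opening: 0.517
grasp_force: 0.0
```

```bash
python3 - <<'E'
from h import *
import cv2
print(np.round(bot.read_state()["position"],3))
d=imaging.capture("top")["frame"][175:295,135:285,::-1];e=imaging.capture("scene")["frame"][110:290,100:460,::-1]
cv2.imwrite("pics/fin.png",np.vstack([cv2.resize(d,(562,330)),cv2.resize(e,(562,270))]) if 0 else np.hstack([cv2.resize(d,(450,360),interpolation=cv2.INTER_CUBIC),cv2.resize(e[:,130:],(350,360))]))
for n in("brush","mug"): print(n,[(np.round(r["at"],3).tolist()) for r in finder.recognise("top",n)][:1])
E
```

```text
[ 0.494 -0.138  0.354]
brush [[0.622, -0.233, 0.153]]
mug [[0.626, 0.19, 0.144]]
```

View pics/fin.png

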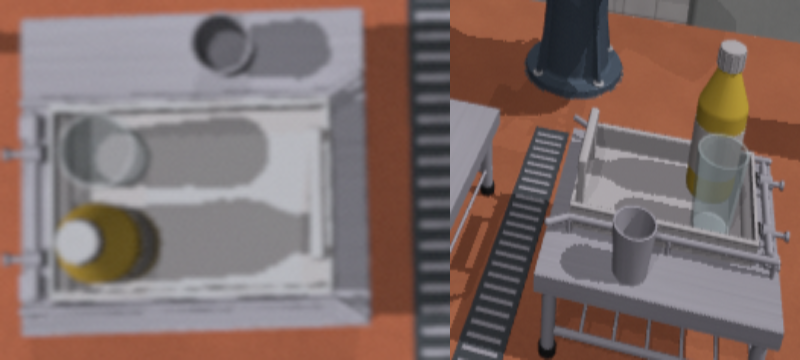

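The tray sits in the lane against the bumpers (top crop, front edge at column ≈50). The bottle and jar are upright, the mug is in place and the arm is clear.

```bash
python3 -c "
from rig import bot
print(bot.hand_in())"
```

```text
the job is handed in; nothing more can be done
None
```

The tray is on the drainer stand, snug against the bumpers and released, with the bottle and jar upright. The final push read 13–16 N at the wrist, roughly 7–10 N of it on the bumpers after tray friction. While crossing the gap the leading end sagged an estimated 2 mm, about the stand's own drop. The mug is where it was; the brush was never touched, but the arm partly hid it at the end, so its last position is only roughly checked. The job is handed in at about 23 s, verdict not shown.

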